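# Seat the brass disc in the inspection nest and close the retainer

### The arm

A 6-joint arm with a two-finger parallel gripper is mounted at the origin on the work surface. World frame = base frame: x ahead of the robot, y to its left, z up, the work surface at z = 0. Lengths are in m, angles in rad, forces in N, time in s.
With the tool pointing down it reaches from about 0.425 to 0.95 m from the base axis. Payload 14.7 kg.
Tool frame: the origin (TCP) lies at the very end of the fingers, on their centre line; the grasp point (between the pads) lies 19 mm behind it; z points along the fingers, x is the direction in which the jaws open and shut, and the axes are right-handed (so a half turn about z gives the same grasp; the last joint's range is limited). The gripper opens to 85 mm and grips with 20 to 120 N. Pads are 22 mm wide; open, the fingers measure 114 mm over their backs; the gripper's body (76 mm by 85 mm) begins 54 mm behind the grasp point. The pads swing forward as they close: fully open they stand 13 mm farther back than shut.
Start: joints at [1.249, 0.48, 1.596, -0, 1.065, -0.047], TCP at [0.176, 0.626, 0.231] pointing down, gripper open.
Joint ranges: [-2.75, 2.75], [-0.82, 2.05], [0.23, 2.67], [-1.56, 4.7], [0.09, 2.69], [-2.92, 2.92]. Speed limits (rad/s): [1.89, 1.89, 2.39, 3.01, 3.01, 3.01].

### API

Orientations are given as a rotation vector (axis times angle).
In Python, from rig import manip, optics, finder gives the robot as it stands. Calls block until the motion is done:
- manip.move_pose(position, orientation): joint-space move of the TCP to a pose.
- manip.servo_line(position, vel=0.15, attitude=None): straight line of the TCP; attitude=None keeps the orientation; vel is the mean speed in m/s.
- manip.goto_joints(angles): joint-space move.
- manip.let_go() and manip.grasp(): open the fingers fully, or close them until they stop; the grip force is fixed at half the most.
- manip.wait(seconds).
- manip.inverse_kinematics(position, orientation): joint angles nearest the present ones, or None.
- manip.sense(): the state.
- optics.grab_frame(name): name is "scene" or "top" or "wrist"; returns a dict with "img" (384x512x3 uint8, red, green, blue), "K" (3x3 intrinsics, pixels), "R" (3x3) and "t" (3): a world point X has camera coordinates R X + t. Camera axes: x right, y down, z forward; pixel columns grow to the right and rows downward; lengths in m; the calibration is good to about 2 mm. A picture is of the moment at which its call begins. There is no depth.
A pose or a line that the arm cannot do raises manip.MotionError and nothing moves.
- manip.hand_in(): hands the job in, once; it reports no verdict.
Trained networks look in the newest picture that a camera, given by its name, has taken for a name from the list of things; names that differ only in an ending like _2 or _b are one class to them, and where a whole thing is asked for, a point or a joint stands for the part that bears it (a point fixed in the world has none). Each returns a list of dicts, best first, with "score" (0 to 1); they miss things now and then, are a little off and sometimes report something else, mostly with a low value. They report only what shows in the picture. A call takes as long as a camera call. They do not tell look-alikes from the thing itself.
- finder.cut_out(camera, label): "pixels" (384x512 bool, what is visible of it) and "rect" ([left, top, right, bottom] in pixels, round what is visible of it).
The state is a dict: "t": time; "joint_positions": joint angles; "dq": joint speeds; "tau": joint torques, N m; "tool_pos": TCP position; "eef_rot": TCP orientation; "contact_force": force on the tool from outside, world axes, zero at the start; "torque": the same for the moment, N m; "finger_gap": finger opening in m.
Only numpy, scipy, OpenCV 4.12 (cv2) and the standard library are available. Lean on these libraries where they do the work, as an engineer would, in place of code of your own. Each camera call takes 0.05 s, during which the arm holds its last target.

### The job

Get the brass disc ready for measuring: without picking it up, push it across the top of the blue-grey fixture plate with your fingertips until it drops into the round nest and lies flat and flush there. Then push the red knob of the retainer round until its arm has swung all the way over the disc to its stop, and move clear. Leave the ring gauge, the gauge block and the small jar where they are.

Things in the scene. Friction and masses are not known exactly. Their poses are not given: they have to be found in the camera images.
- fixture: Fixed blue-grey anodised aluminium plate on a dark granite table: 150 mm along its x, 320 mm along its y, 25 mm thick; its flat top (the deck) is 25 mm above the granite. Origin: centre of its underside, z up. It has a blind round recess (the nest, black floor) and carries the retainer; nothing else sticks up from the deck.
- nest (a point): Centre of the mouth of the nest, level with the deck, at x 0, y +50 mm from the fixture's origin. The recess is 55 mm in diameter and 8 mm deep with a 1 mm chamfer; a disc lying in it is flush with the deck.
- disc: Loose solid brass disc, 50 mm in diameter, 8 mm thick, about 130 g, a small dark dot on top. Origin: centre of its underside; z is its axis, up. It starts flat on the deck at the fixture's -y end, 95 to 150 mm from the nest. It begins to tip into the nest when its centre is about 11 mm from the nest's centre and drops in when pushed on to the centre.
- retainer (a joint): Angle of the retainer, a black arm swinging level about an upright pin on the deck. 0 = open: arm along the fixture's +y, away from the disc's path. Grows anticlockwise seen from above to the stop at 1.571, where the arm points along the fixture's -x, over the nest. Starts at 0 to 0.4; stays where it is left; friction about 1.3 N at the knob.
- retainer_pivot (a point): Pivot axis of the retainer at deck height, x +55, y +50 mm from the fixture's origin (beside the nest). Round boss 22 mm in diameter, 12 mm tall. The arm is 12 mm wide, reaches 56 mm from this axis and spans 3 to 9 mm above the deck: it clears a flush disc but hits one that is not seated.
- retainer_knob (a point): Centre of the top of the upright red cylindrical knob on the retainer arm, 40 mm from the pivot axis. The knob is 16 mm in diameter and spans 9 to 45 mm above the deck; push it sideways.
- ring_gauge: Bystander: loose plain steel ring, 50 mm outside, 26 mm bore, 22 mm tall, on the granite beyond the fixture's +x side. Origin: centre of its underside.
- gauge_block: Bystander: loose steel block 35 x 15 x 45 mm (tall), on the granite beyond the fixture's +x side. Origin: centre of its underside.
- stylus_jar: Bystander: small pale jar with a blue cap, 44 mm in diameter, 55 mm tall, on the granite beyond the fixture's +y end. Origin: centre of its underside.
Things that resemble listed ones, but are neither listed nor needed, are in the scene too. Of the things like the disc, leave any that is pink or purple; of the rest the smaller one is meant.

How it is judged:
By the outcome, as a careful person would: the job done as asked, in the order asked, and still so for the second after the job is handed in, with the robot touching nothing.
It also fails if it takes over 51 s, if anything falls off the work surface, if the arm or the gripper's body presses on something with over 40 N, if the wrist force passes 120 N, or if a joint passes its speed limit or range.

## Working session

There is one attempt and no reset: what is moved stays moved. The work goes in short steps, each a Python script; the robot and the scene stay as the last script left them, time stands still between calls to the robot, and variables do not carry over. Pictures are saved under pics/ and viewed, and the job is handed in when it is done.

```bash
ls; mkdir -p pics
python3 - <<'E'
from rig import manip, optics, finder
import cv2, numpy as np
for n in ["scene","top","wrist"]:
    f=optics.grab_frame(n); cv2.imwrite(f"pics/a_{n}.png",f["img"][:,:,::-1])
    print(n,f["K"].tolist(),np.round(f["R"],4).tolist(),np.round(f["t"],4).tolist())
    if n!="wrist":
        for l in ["fixture","disc","retainer","retainer_knob","ring_gauge","gauge_block","stylus_jar"]:
            print(l,[(round(d["score"],2),[int(v) for v in d["rect"]]) for d in finder.cut_out(n,l)])
print(manip.sense())
E
```

```text
pics
scene [[499.14240724013865, 0.0, 256.9977217888056], [0.0, 499.14240724013865, 204.26824344730437], [0.0, 0.0, 1.0]] [[0.8445, 0.5355, -0.005], [0.2967, -0.4757, -0.8281], [-0.4458, 0.6978, -0.5606]] [-0.4496, -0.1052, 1.2377]
fixture [(0.85, [143, 183, 303, 315])]
disc [(0.92, [145, 307, 179, 336]), (0.85, [142, 215, 174, 236]), (0.79, [225, 319, 269, 356]), (0.72, [195, 243, 224, 264])]
retainer [(0.77, [263, 196, 284, 235])]
retainer_knob [(0.68, [263, 198, 286, 236])]
ring_gauge [(0.94, [305, 231, 332, 256]), (0.74, [143, 182, 304, 309])]
gauge_block [(0.89, [274, 263, 292, 295])]
stylus_jar [(0.94, [264, 165, 279, 194])]
top [[496.7734017613623, 0.0, 256.58143983816177], [0.0, 496.7734017613623, 183.4116057844215], [0.0, 0.0, 1.0]] [[0.0056, -0.9999, -0.0129], [-0.9899, -0.0037, -0.1417], [0.1416, 0.0136, -0.9898]] [0.0065, 0.5411, 0.9547]
fixture [(0.73, [179, 208, 204, 228]), (0.55, [208, 162, 373, 236])]
disc [(0.94, [292, 258, 328, 298]), (0.85, [361, 109, 389, 138]), (0.66, [389, 176, 413, 199]), (0.39, [208, 159, 372, 235])]
retainer [(0.68, [239, 166, 272, 178])]
ret
[... 360 characters left out ...]
61]] [-0.6501, -0.0348, 0.3784]
{'t': 0.85, 'joint_positions': array([ 1.24938806e+00,  4.80141075e-01,  1.59632625e+00, -2.04224421e-05,
        1.06510338e+00, -4.66164843e-02]), 'dq': array([ 0.00135377, -0.00138803,  0.00088498, -0.00109182,  0.00110198,
        0.00086305]), 'tau': array([-1.37343322e-04, -9.50491047e+01, -4.30608451e+01,  3.61403982e-04,
        1.19702418e-03, -1.03392222e-05]), 'tool_pos': array([0.17636589, 0.62559646, 0.23132501]), 'eef_rot': array([2.50475297e+00, 1.89626011e+00, 4.42985542e-05]), 'contact_force': array([-0.36861767,  0.64355414, -0.0417918 ]), 'torque': array([-4.50517158e-02, -8.36136432e-05, -2.41723796e-03]), 'finger_gap': 0.08538066425125128}
```

View pics/a_scene.png

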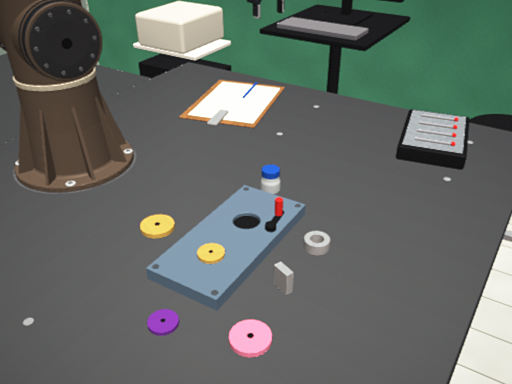

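View pics/a_top.png

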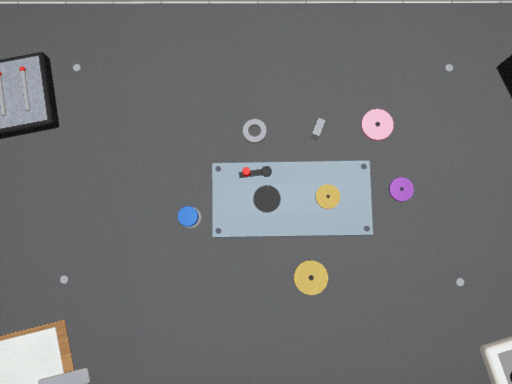

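The top view shows four disc-like things. Yellow at (328,197) is on the deck, yellow at (311,278) is larger and on the granite, pink is at (377,124) and purple at (402,189). Pink and purple are excluded, and the smaller yellow one, (328,197) on the deck, is the disc. I'll confirm it in a crop and measure.

```bash
cat > h.py <<'E'
from rig import manip, optics, finder
import cv2, numpy as np
def unproj(f,uv,z):
    uv=np.atleast_2d(np.asarray(uv,float)); R,t,K=f["R"],f["t"],f["K"]
    d=np.c_[uv,np.ones(len(uv))]@np.linalg.inv(K).T@R; c=-R.T@t
    return (c+d*((z-c[2])/d[:,2])[:,None])[:,:2]
def proj(f,X):
    X=np.atleast_2d(X)@f["R"].T+f["t"]; p=X@f["K"].T; return p[:,:2]/p[:,2:]
def comps(m,minA=30):
    n,l,s,c=cv2.connectedComponentsWithStats(m.astype(np.uint8)); 
    return [(s[i,4],c[i],l==i) for i in range(1,n) if s[i,4]>=minA]
def masks(img):
    h=cv2.cvtColor(img,cv2.COLOR_RGB2HSV); H,S,V=cv2.split(h)
    return dict(yellow=(H>15)&(H<35)&(S>110)&(V>90), red=((H<6)|(H>174))&(S>150)&(V>90),
      blue=(H>95)&(H<120)&(S>45)&(V>70)&(V<230), dark=(V<35))
def centroid_world(f,m,z):
    # area centroid in rectified plane via contour points
    c=max(cv2.findContours(m.astype(np.uint8),cv2.RETR_EXTERNAL,cv2.CHAIN_APPROX_NONE)[0],key=cv2.contourArea).reshape(-1,2)
    P=unproj(f,c,z); (cx,cy),(a,b),_=cv2.fitEllipse((P*1000).astype(np.float32)); return np.array([cx,cy])/1000,a,b
E
python3 - <<'E'
from h import *
for n in ["top","scene"]:
    f=optics.grab_frame(n); M=masks(f["img"]); I=f["img"]
    for k in ["yellow","red"]:
        for A,c,m in comps(M[k]):
            print(n,k,A,c.round(1),[ (np.round(centroid_world(f,m,z)[0],4).tolist(),np.round(centroid_world(f,m,z)[1:],1).tolist()) for z in (0.033,0.008)])
    A,c,m=max(comps(M["blue"]),key=lambda q:q[0])
    cn=max(cv2.findContours(m.astype(np.uint8),cv2.RETR_EXTERNAL,cv2.CHAIN_APPROX_NONE)[0],key=cv2.contourArea)
    print("deck",A,cv2.minAreaRect(unproj(f,cn.reshape(-1,2),0.025).astype(np.float32)*1000))
    for A,c,m in comps(M["dark"],60):
        if n=="top" and 200<c[0]<390 and 150<c[1]<240: print("dark",A,c,centroid_world(f,m,0.025))
        if n=="scene" and 200<c[0]<310 and 180<c[1]<300: print("dark",A,c,centroid_world(f,m,0.025))
    cr=I[140:300,170:430] if n=="top" else I[170:360,130:350]
    cv2.imwrite(f"pics/b_{n}.png",cv2.resize(cr,None,fx=3,fy=3,interpolation=cv2.INTER_CUBIC)[:,:,::-1])
E
```

```text
top yellow 420 [327.4 196.2] [([0.5168, -0.1327], [44.5, 46.1]), ([0.5197, -0.1359], [45.6, 47.3])]
top yellow 875 [310.4 277.2] [([0.3571, -0.0972], [63.5, 64.5]), ([0.356, -0.0995], [65.1, 66.1])]
top red 58 [246.1 171.7] [([0.5657, 0.0305], [15.2, 16.6]), ([0.5699, 0.0314], [15.6, 17.0])]
deck 365 ((476.3567810058594, 147.89053344726562), (41.755462646484375, 40.918617248535156), 45.944644927978516)
scene yellow 680 [156.9 225.7] [([0.3835, -0.1247], [66.0, 77.4]), ([0.3582, -0.1007], [68.9, 80.7])]
scene yellow 437 [210.6 252.9] [([0.5205, -0.1359], [47.4, 54.4]), ([0.5012, -0.1124], [49.5, 56.8])]
scene red 136 [278.4 206.2] [([0.5483, 0.0566], [15.5, 73.9]), ([0.5302, 0.0885], [16.2, 77.2])]
deck 8691 ((521.507568359375, -69.17942810058594), (164.14657592773438, 339.6421203613281), 1.1911509037017822)
dark 174 [246.0862069 221.8045977] (array([ 0.51666101, -0.01491037]), 33.86439514160156, 45.063480377197266)
dark 95 [271.72631579 224.04210526] (array([0.56342157, 0.00551267]), 18.35883331298828, 48.53389358520508)
```

Run:
```python
from h import *
f=optics.grab_frame("top"); I=f["img"]
h=cv2.cvtColor(I,cv2.COLOR_RGB2HSV); print(h[220,300],h[198,267],h[172,255],h[171,266],h[250,400])
m=(h[:,:,0]>95)&(h[:,:,0]<120)&(h[:,:,1]>40)&(h[:,:,2]>90)
A,c,m=max(comps(m),key=lambda q:q[0]); print(A,c)
m=cv2.morphologyEx(m.astype(np.uint8),cv2.MORPH_CLOSE,np.ones((3,3)))
cn=max(cv2.findContours(m,cv2.RETR_EXTERNAL,cv2.CHAIN_APPROX_NONE)[0],key=cv2.contourArea).reshape(-1,2)
print(cv2.minAreaRect(unproj(f,cn,0.025).astype(np.float32)*1000))
g=h[:,:,2]<60; roi=np.zeros_like(g); roi[183:216,248:286]=1
for A,c,k in comps(g&roi): print("nest",A,c,centroid_world(f,k,.025))
roi[:]=0; roi[163:182,235:275]=1
cv2.imwrite("pics/c.png",cv2.resize(I[150:215,230:345],None,fx=6,fy=6,interpolation=cv2.INTER_CUBIC)[:,:,::-1])
```

```text
[103  37 192] [68 13 79] [135  13  80] [120   6  80] [150   2 107]
371 [187.42587601 215.88679245]
((476.8486633300781, 148.4291534423828), (43.194000244140625, 40.913848876953125), 45.7572021484375)
```

View pics/b_top.png

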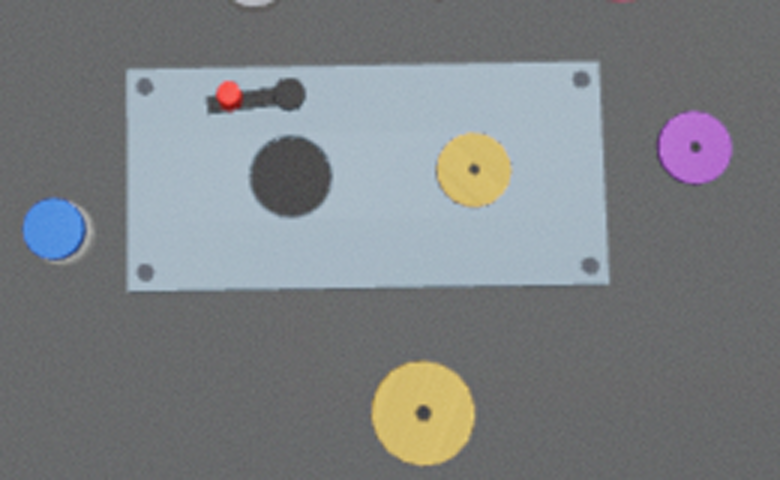

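View pics/b_scene.png

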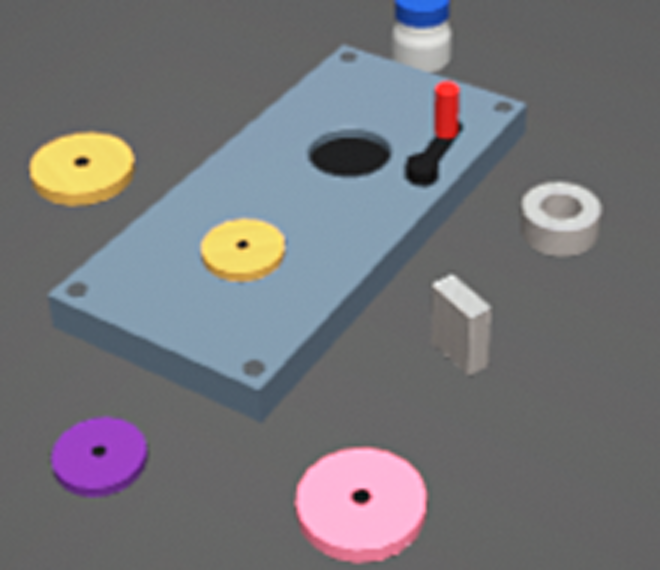

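View pics/a_wrist.png

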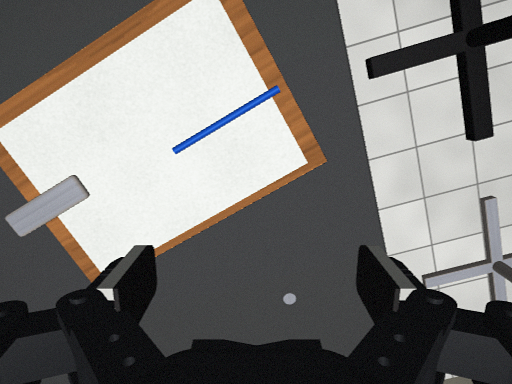

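The crops confirm it: the yellow disc on the deck at top (328,197) is about 50 mm across, and the one at (311,278) is about 66 mm and on the granite. Next I'll pin down the fixture pose.

```bash
cat >> h.py <<'E'
def measure(name="top",quiet=False):
    f=optics.grab_frame(name); I=f["img"]; h=cv2.cvtColor(I,cv2.COLOR_RGB2HSV).astype(int)
    return f,I,h
E
python3 - <<'E'
from h import *
from scipy.optimize import least_squares
f,I,h=measure("top")
m=((h[:,:,0]>92)&(h[:,:,0]<118)&(h[:,:,1]>22)&(h[:,:,2]>140)&(h[:,:,1]<90))
A,c,m=max(comps(m),key=lambda q:q[0]); print(A,c)
m=cv2.morphologyEx(m.astype(np.uint8),cv2.MORPH_OPEN,np.ones((3,3)))
cn=max(cv2.findContours(m,cv2.RETR_EXTERNAL,cv2.CHAIN_APPROX_NONE)[0],key=cv2.contourArea).reshape(-1,2)
print(cv2.minAreaRect(unproj(f,cn,0.025).astype(np.float32)*1000))
print(unproj(f,cv2.approxPolyDP(cn.reshape(-1,1,2),8,True).reshape(-1,2),.025).round(4).tolist())
# compare to prediction: chamfer etc
s=h[:,:,1]
g=(h[:,:,2]<125); roi=np.zeros_like(g); roi[183:216,248:286]=1
for A,c,k in comps(g&roi): print("nest",A,c,centroid_world(f,k,.025))
g=(h[:,:,2]<125); roi[:]=0; roi[165:182,235:275]=1
for A,c,k in comps(g&roi,10): print("arm",A,c,unproj(f,c,.034))
r=((h[:,:,0]<8)|(h[:,:,0]>172))&(h[:,:,1]>110)
for A,c,k in comps(r): print("knob",A,c,unproj(f,c,.070))
f,I,h=measure("scene")
g=(h[:,:,2]<60); roi=np.zeros_like(g); roi[208:232,228:263]=1
for A,c,k in comps(g&roi): print("scene dark",A,c,centroid_world(f,k,.017), centroid_world(f,k,.025))
r=((h[:,:,0]<8)|(h[:,:,0]>172))&(h[:,:,1]>110)&(h[:,:,2]>80)
for A,c,k in comps(r): 
    if c[0]<320: ys,xs=np.where(k); print("knob",A,c,xs.min(),xs.max(),ys.min(),ys.max(), unproj(f,[xs[ys<ys.min()+8].mean(),ys.min()+3],.070))
M=masks(I)
m=(M["blue"]) ; A,c,m=max(comps(m),key=lambda q:q[0])
cn=max(cv2.findContours(m.astype(np.uint8),cv2.RETR_EXTERNAL,cv2.CHAIN_APPROX_NONE)[0],key=cv2.contourArea)
ap=cv2.approxPolyDP(cn,5,True).reshape(-1,2); print(ap.tolist()); print(unproj(f,ap,.025).round(4).tolist())
E
```

```text
10407 [291.84145287 199.2919189 ]
((513.7513427734375, -61.00914001464844), (151.03033447265625, 320.7012023925781), 1.1620416641235352)
[[0.59, -0.2192], [0.5848, 0.1005], [0.4365, 0.0978], [0.4421, -0.2212]]
nest 553 [266.50813743 198.47739602] (array([ 0.51251617, -0.01092511]), 51.797645568847656, 52.058349609375)
arm 160 [261.275  171.7125] [[ 5.65616901e-01 -1.76196428e-04]]
arm 28 [241.25       174.82142857] [[0.55912851 0.0401374 ]]
knob 68 [245.92647059 171.76470588] [[0.55938992 0.02948415]]
scene dark 241 [246.26141079 221.63900415] (array([ 0.5102522 , -0.00497268]), 38.19358444213867, 48.625179290771484) (array([ 0.51641272, -0.01406926]), 37.67351150512695, 47.96304702758789)
knob 145 [278.50344828 206.30344828] 275 282 197 216 [[0.56499642 0.02679879]]
knob 59 [238.55932203 351.10169492] 229 249 340 356 [[ 0.68682362 -0.30966451]]
[[305, 205], [283, 197], [283, 215], [269, 232], [264, 225], [274, 216], [277, 195], [244, 185], [150, 264], [148, 278], [217, 309]]
[[0.5874, 0.0986], [0.5338, 0.1007], [0.5666, 0.0435], [0.572, -0.0194], [0.552, -0.0053], [0.5531, 0.031], [0.5191, 0.1006], [0.4372, 0.097], [0.4424, -0.2101], [0.4643, -0.239], [0.6064, -0.2347]]
```

```bash
cat >> h.py <<'E'
from scipy.spatial.transform import Rotation as Rot
def down(heading):  # tool x heading in world, pointing down
    return Rot.from_matrix(np.c_[[np.cos(heading),np.sin(heading),0],[np.sin(heading),-np.cos(heading),0],[0,0,-1.]]).as_rotvec()
def snap(n,tag,crop=None,k=1):
    f=optics.grab_frame(n); I=f["img"]
    if crop: I=I[crop[1]:crop[3],crop[0]:crop[2]]
    cv2.imwrite(f"pics/{tag}.png",cv2.resize(I,None,fx=k,fy=k,interpolation=cv2.INTER_CUBIC)[:,:,::-1]); return f
E
python3 - <<'E'
from h import *
th=0.0353
p=np.array([-np.sin(th),np.cos(th)])
disc=np.array([.518,-.134]); s=disc-p*.050
manip.grasp()
manip.move_pose([*s,.16],down(th))
manip.servo_line([*s,.045],vel=.12)
snap("wrist","d_wrist"); f=snap("scene","d_scene",(130,120,350,330),3)
q=manip.sense(); print(q["t"],q["tool_pos"],q["finger_gap"],q["contact_force"])
E
```

```text
6.1667 [ 0.52026086 -0.1841855   0.04576008] -3.437272335327966e-05 [ 0.15953166 -0.64623166 -0.19532426]
```

View pics/d_wrist.png

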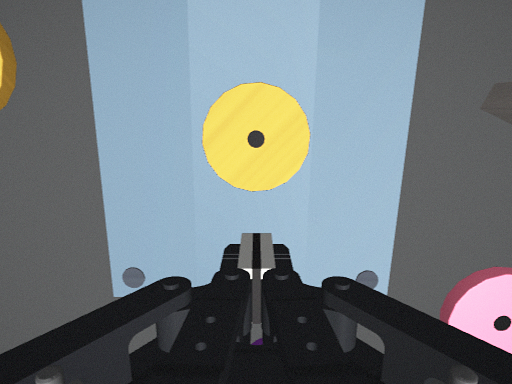

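View pics/d_scene.png

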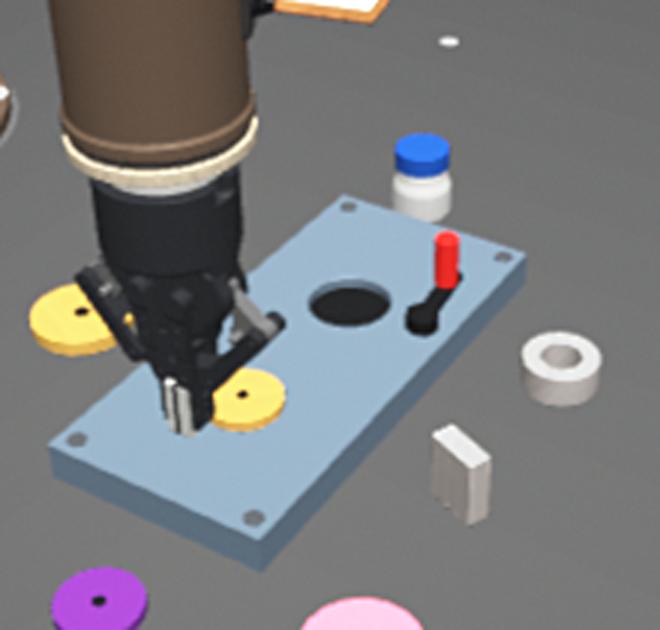

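The wrist view shows the disc's dot at (256,139), in line with the fingertips at x≈256. Lowering and pushing most of the way.

Run:
```python
from h import *
th=0.0353
p=np.array([-np.sin(th),np.cos(th)])
nest=np.array([.514,-.0122]); 
q=manip.sense()["tool_pos"]
manip.servo_line([*q[:2],.0285],vel=.05)
print(manip.sense()["tool_pos"],manip.sense()["contact_force"])
# target along same line
L=np.dot(nest-q[:2],p)-.036-.022
manip.servo_line([*(q[:2]+p*L),.0285],vel=.05)
f=snap("wrist","e_wrist"); q=manip.sense(); print(q["t"],q["tool_pos"],q["contact_force"])
h=cv2.cvtColor(f["img"],cv2.COLOR_RGB2HSV).astype(int)
Y=masks(f["img"])["yellow"]
for A,c,m in comps(Y,500): print("disc",A,c,centroid_world(f,m,.033))
g=(h[:,:,2]<50); g[200:]=0
for A,c,m in comps(g,500): print("dark",A,c,centroid_world(f,m,.025))
```

```text
[ 0.51997525 -0.18405821  0.02807525] [-0.2205813   0.08791595 -0.15542605]
9.1333 [ 0.51621928 -0.07025605  0.02849012] [0.38089997 0.34191188 0.25391685]
disc 10245 [255.30883358 174.22079063] (array([ 0.51540784, -0.03429099]), 48.739227294921875, 49.19867706298828)
disc 2262 [ 12.80990274 277.35013263] (array([ 0.40570197, -0.0866123 ]), 15.000455856323242, 53.50994873046875)
dark 834 [372.92685851  92.65107914] (array([0.56597406, 0.00223339]), 18.306209564208984, 43.68852996826172)
```

View pics/e_wrist.png

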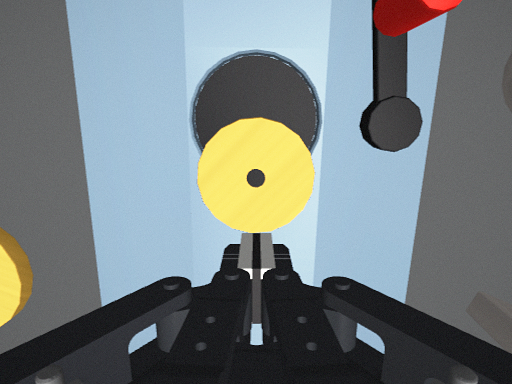

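The disc's dot at (256,178) is directly behind the nest, whose centre is at about (256.5,116). Contact distance is 36 mm as expected. Pushing on to the centre.

Run:
```python
from h import *
th=0.0353
p=np.array([-np.sin(th),np.cos(th)])
f=optics.grab_frame("wrist"); nest=unproj(f,[256.5,116],.025)[0]; print("nest",nest)
q=manip.sense()["tool_pos"]
L0=np.dot(nest-q[:2],p)-.036; print(L0)
for d in (.012,.005,0,-.0):
    pass
for d in (-.011,-.004,0.0005):
    manip.servo_line([*(q[:2]+p*(L0+d)),.0285],vel=.03); s=manip.sense(); print(d,s["tool_pos"],s["contact_force"].round(2))
f=snap("wrist","f_wrist"); snap("scene","f_scene",(130,120,350,330),3); print(s["t"])
```

```text
nest [ 0.51503041 -0.0094272 ]
0.024835486296655662
-0.011 [ 0.51565855 -0.05621051  0.02847166] [-0.4  -0.08  0.69]
-0.004 [ 0.51546367 -0.04922273  0.02849095] [-0.05  0.61  0.03]
0.0005 [ 0.51530507 -0.04473875  0.02850089] [ 0.13 -0.26  0.02]
10.475
```

View pics/f_wrist.png

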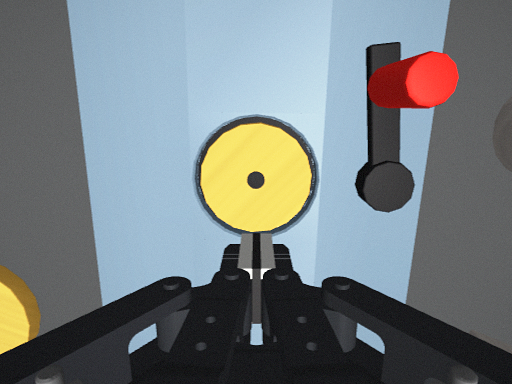

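View pics/f_scene.png

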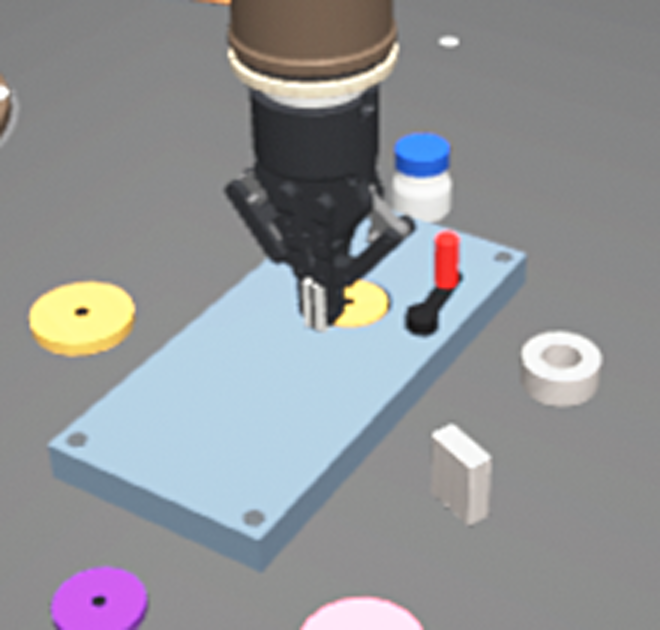

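Run:
```python
from h import *
q=manip.sense()["tool_pos"]
th=0.0353
p=np.array([-np.sin(th),np.cos(th)])
manip.servo_line([*(q[:2]-p*.006),.0285],vel=.05)
manip.servo_line([*(q[:2]-p*.02),.09],vel=.12)
f=snap("wrist","g_wrist",(130,30,390,230),3)
Y=masks(f["img"])["yellow"]
for A,c,m in comps(Y,1000): print("disc",A,c,[centroid_world(f,m,z) for z in (.025,.033)])
f=snap("scene","g_scene",(200,180,310,260),6)
for A,c,m in comps(masks(f["img"])["yellow"],100): print("disc",A,c,[centroid_world(f,m,z) for z in (.025,.033)])
f=snap("top","g_top",(200,150,380,245),4)
for A,c,m in comps(masks(f["img"])["yellow"],100): print("disc",A,c,[centroid_world(f,m,z) for z in (.025,.033)])
print(manip.sense()["t"])
```

```text
disc 5236 [255.85867074 124.57085561] [(array([ 0.51460004, -0.01155202]), 49.231929779052734, 49.41465377807617), (array([ 0.5145863 , -0.01110588]), 47.33809280395508, 47.51378631591797)]
disc 6472 [ 40.03244747 240.25092707] [(array([ 0.37295233, -0.09286456]), 58.79915237426758, 68.41438293457031), (array([ 0.37838745, -0.08929052]), 56.537288665771484, 65.78264617919922)]
disc 334 [156.9491018  227.17664671] [(array([ 0.37522052, -0.11808421]), 64.53871154785156, 78.21646118164062), (array([ 0.38333017, -0.12574488]), 63.64775466918945, 77.1366958618164)]
disc 152 [246.13157895 220.91447368] [(array([ 0.51477728, -0.01187155]), 46.63631057739258, 49.40959548950195), (array([ 0.52096039, -0.02099847]), 45.99250793457031, 48.72749328613281)]
11.6667
```

View pics/g_wrist.png

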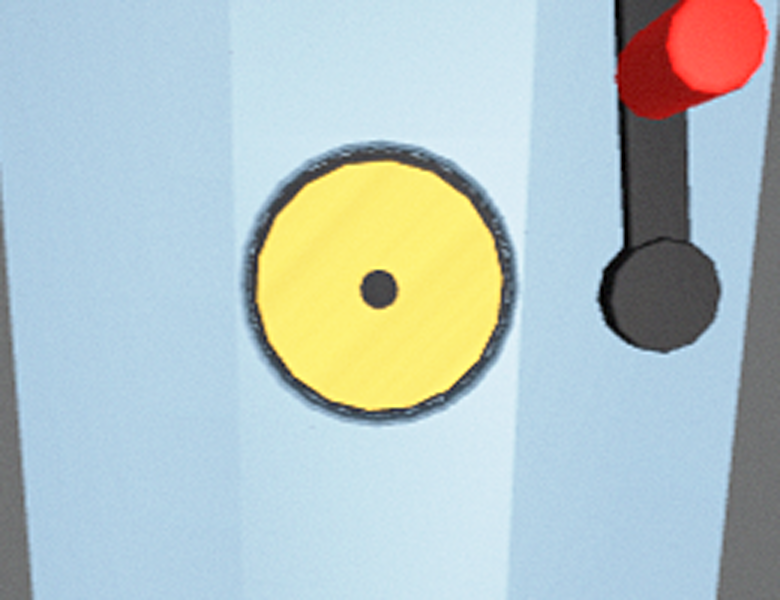

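View pics/g_scene.png

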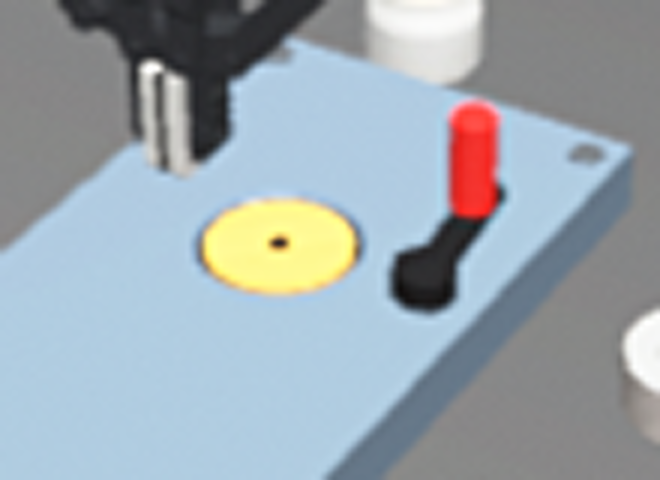

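The disc lies seated and flush: an even dark ring in the wrist view with the dot at about (256,126), and level with the deck in the scene view. Next is the retainer.

```bash
cat >> h.py <<'E'
YAW=0.0195
nest=np.array([.5147,-.0113]); piv=nest+.055*np.array([np.cos(YAW),np.sin(YAW)])
def knob(phi): a=phi+YAW; return piv+.040*np.array([-np.sin(a),np.cos(a)])
def tang(phi): a=phi+YAW; return np.array([-np.cos(a),-np.sin(a)])
def pose(phi,gap,z): return [*(knob(phi)-tang(phi)*(.019+gap)),z], down(phi+YAW-np.pi/2)
E
python3 - <<'E'
from h import *
f=optics.grab_frame("wrist")
b=unproj(f,[130+665/3,30+295/3],.037)[0]; k=unproj(f,[130+717/3,30+44/3],.070)[0]
d=k-b; phi=np.arctan2(-d[0],d[1])-YAW
print("boss",b,"piv",piv,"knob",k,"phi",phi,"pred",knob(phi),np.linalg.norm(d))
q=manip.sense()["tool_pos"]
phi0=phi
manip.servo_line([*q[:2],.13],vel=.15)
P,o=pose(phi0,.014,.13); manip.move_pose(P,o)
P,o=pose(phi0,.014,.06); manip.servo_line(P,vel=.12)
snap("wrist","i_wrist"); snap("scene","i_scene",(200,130,340,260),5)
s=manip.sense(); print(s["t"],s["tool_pos"],s["joint_positions"].round(2))
E
```

```text
boss [ 0.56920725 -0.01008774] piv [ 0.56968954 -0.01022757] knob [0.56362753 0.02869881] phi 0.12337687686266897 pred [0.56399389 0.02936485] 0.03918583031043126
14.4917 [0.59726526 0.03406117 0.06086463] [0.01 0.62 1.85 0.   0.66 1.43]
```

View pics/i_wrist.png

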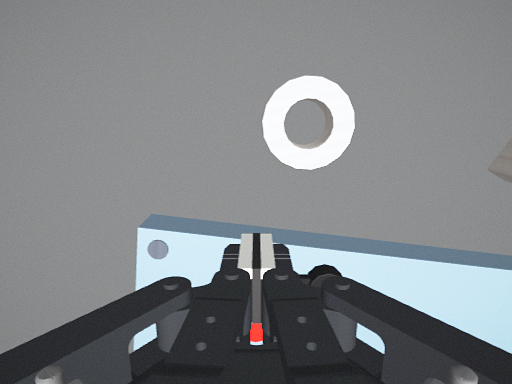

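View pics/i_scene.png

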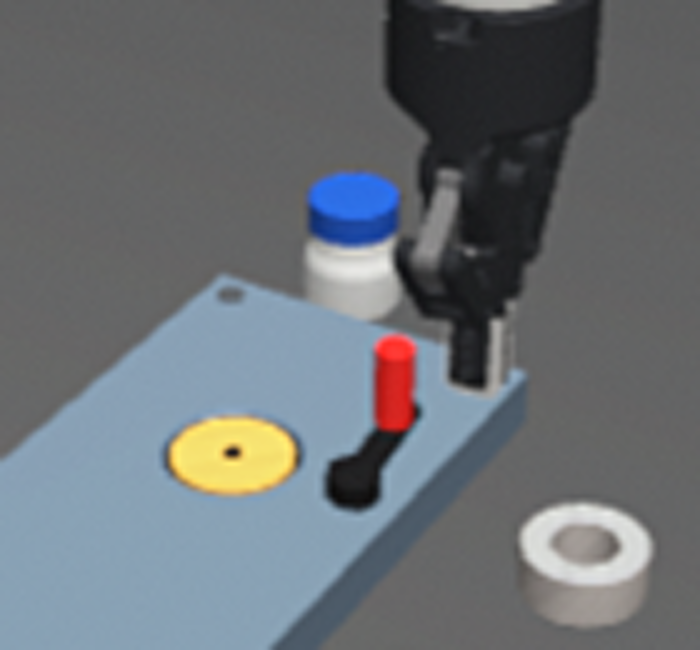

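Finger and knob line up: the red shows through the slit at (256,332), and the finger is outboard of the knob. Pushing it round the arc.

Run:
```python
from h import *
P,o=pose(.123,.014,.048); manip.servo_line(P,vel=.08)
print(manip.sense()["contact_force"].round(2))
P,o=pose(.123,.0,.048); manip.servo_line(P,vel=.05)
for phi in np.linspace(.123,1.45,10)[1:]:
    P,o=pose(phi,0,.048); manip.servo_line(P,vel=.06,attitude=o)
    s=manip.sense(); F=s["contact_force"]; print(round(phi,2),round(s["t"],2),F.round(1))
    if np.linalg.norm(F)>15: print("stop"); break
snap("scene","j_scene",(200,130,340,260),5); snap("top","j_top",(200,150,380,245),4)
```

```text
[-0.14  0.28  0.51]
0.27 15.53 [ 0.5  0.5 -0.2]
0.42 15.82 [-0.  -0.9  0.4]
0.57 16.12 [-1.4  0.3 -0. ]
0.71 16.43 [-0.5  0.1  0.7]
0.86 16.73 [-0.4 -0.8  0.8]
1.01 17.02 [-0.9  0.3  0.3]
1.16 17.32 [-0.7  1.3 -1.4]
1.3 17.62 [0.  0.3 0.3]
1.45 17.93 [ 0.1  0.8 -1.1]
```

View pics/j_scene.png

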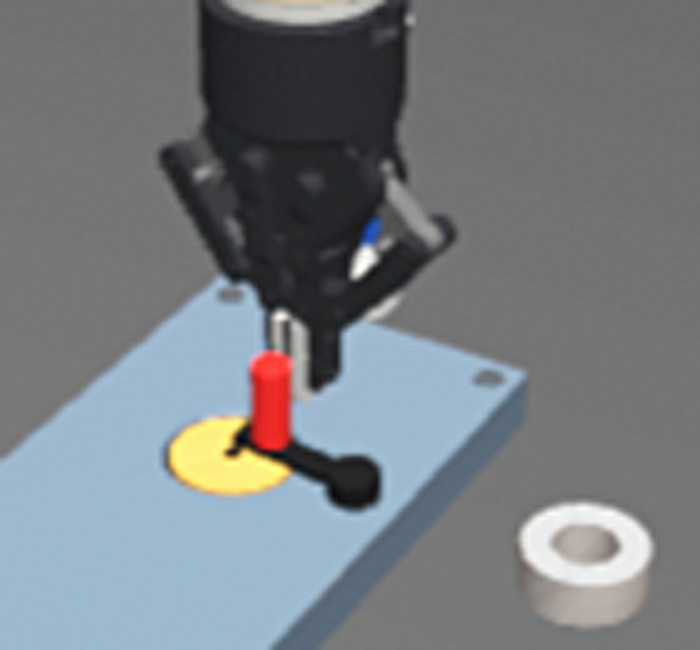

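The arm has swung most of the way over the disc. I'll finish against the stop in small steps, watching the force.

Run:
```python
from h import *
for phi in (1.52,1.571): 
    P,o=pose(phi,0,.048); manip.servo_line(P,vel=.04,attitude=o)
    print(phi,manip.sense()["contact_force"].round(1))
for g in np.arange(-.0007,-.0075,-.0007):
    P,o=pose(1.571,g,.048); manip.servo_line(P,vel=.02); s=manip.sense(); F=s["contact_force"]
    print(round(g,4),F.round(1),s["tool_pos"].round(4))
    if F[1]>8: break
snap("scene","k_scene",(200,130,340,260),5)
P,o=pose(1.571,.03,.048); manip.servo_line(P,vel=.08)
P,o=pose(1.571,.04,.16); manip.servo_line(P,vel=.15)
snap("wrist","k_wrist"); print(manip.sense()["t"])
```

```text
1.52 [ 1.   0.6 -0.8]
1.571 [-0.6 -0.   0.2]
-0.0007 [0.5 7.3 1.1] [0.5294 0.0078 0.048 ]
-0.0014 [-0.1 13.5  0.7] [0.5294 0.0075 0.048 ]
20.5667
```

View pics/k_scene.png

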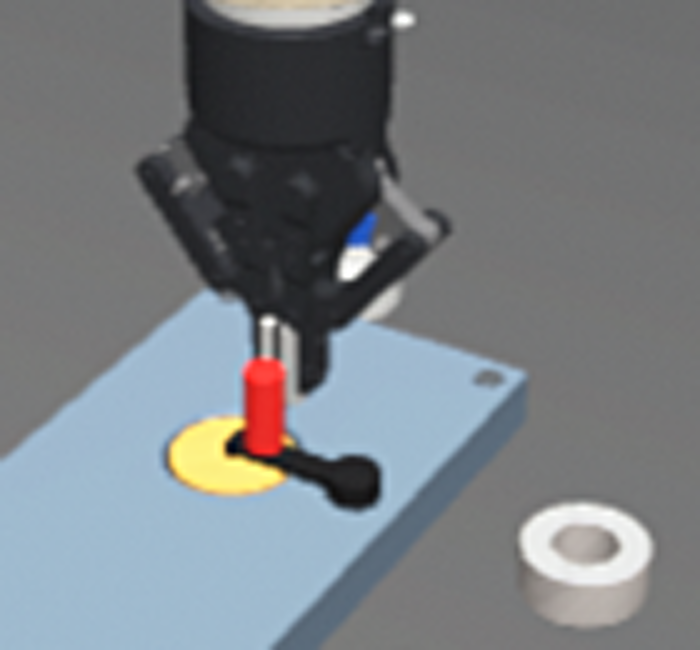

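Run:
```python
from h import *
q=manip.sense()["tool_pos"]
manip.servo_line([q[0],q[1],.25],vel=.2)
manip.move_pose([.36,.42,.28],down(.7))
f=snap("top","l_top",(170,100,430,300),3); snap("scene","l_scene",(130,120,350,330),3)
I=f["img"]
h=cv2.cvtColor(I,cv2.COLOR_RGB2HSV).astype(int)
for A,c,k in comps(((h[:,:,0]<8)|(h[:,:,0]>172))&(h[:,:,1]>110)): print("knob",A,c,unproj(f,c,.070))
print("pivot (top frame):",np.array([.5125,-.0109])+.055*np.array([np.cos(YAW),np.sin(YAW)]))
print(manip.sense()["t"])
```

```text
knob 66 [266.40909091 188.51515152] [[ 0.52672187 -0.01039241]]
pivot (top frame): [ 0.56748954 -0.00982757]
22.7833
```

View pics/l_top.png

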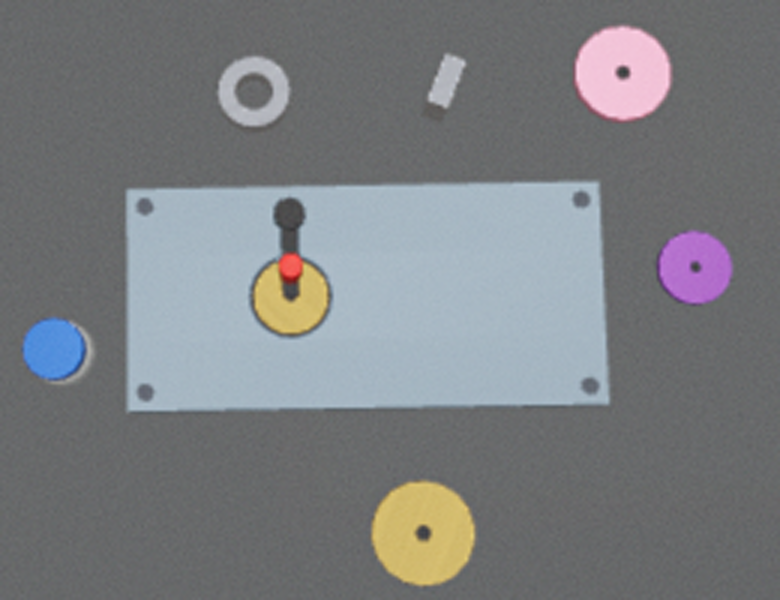

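View pics/l_scene.png

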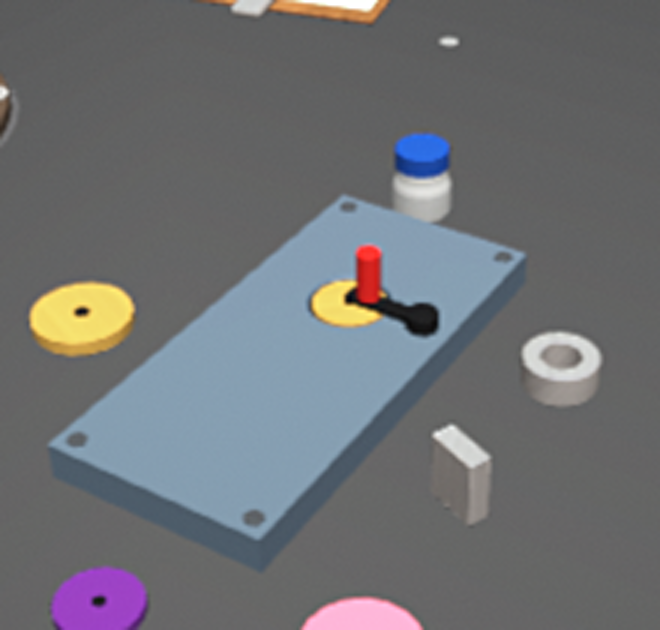

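The knob is at top (266,188), which puts the retainer at about 1.57 rad. The disc is flush and centred, the ring gauge, block and jar haven't moved, and the robot is clear. Handing in.

```bash
python3 -c "
from rig import manip
print(manip.hand_in())"
```

```text
the job is handed in; nothing more can be done
None
```

I pushed the small yellow (brass) disc across the deck with closed fingertips until it dropped into the nest. I then pushed the red knob round until the retainer arm met its stop, moved clear and handed in. The last robot clock reading was 22.8 s, against the 51 s limit.

- **Disc:** before the arm covered it, the wrist and scene views showed it centred and flush. The final views show it still in the nest under the arm.
- **Retainer:** the force at the knob rose from about 1 N to 13.5 N at the expected angle. The top camera gives about 1.565 rad, against 1.571 at the stop.
- **Other things:** the ring gauge, gauge block and jar look unmoved, as do the other three discs.
- **Disagreements:** the scene and top cameras differ by about 3–4 mm, so I corrected positions with the wrist camera. My first retainer start angle from the top view was about 0.19 rad; the wrist view gave 0.12, and I used that.

No checks failed.

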